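# Load the dummy specimen through the one-way gate and seat it on the load cell

## Task

Stand the aluminium dummy specimen (blue bands) in the lane in front of the orange flap, push it upright through the one-way flap and on until it seats on the load-cell pad, and press it there with a steady 10 N or so for a second, never over 20 N. Then let go and leave it standing in the bay with the flap closed behind it so that it cannot swing back. Let the specimen alone open the flap: do not force it against the gate, keep the gripper off the gate and load cell, and leave the other two specimens where they are.

Things in the scene. Friction and masses are not known exactly. Their poses are not given: they have to be found in the camera images.
- dummy_center (a point): Centre (half-way up) of the dummy specimen: an upright pale aluminium cylinder, 50 mm diameter, 100 mm tall, two blue bands, 0.35 to 0.65 kg, loose, standing on the board with the two other specimens (in any of the three places).
- sandstone: Terracotta-coloured sandstone specimen, 50 mm diameter, 100 mm tall, loose bystander; origin at the centre of its underside.
- mortar: Grey mortar specimen, 50 mm diameter, 100 mm tall, loose bystander; origin at the centre of its underside.
- board: Grey board, 290 x 85 x 8 mm, fixed, on which the specimens stand in a row along its x axis, 90 mm apart; origin at the centre of its underside. Across the row (its y) there is free room on both sides of each specimen for the fingers.
- gate: Fixed one-way gate, an open-topped lane between white walls 44 mm high. Origin on the bench, on the lane's centre line, in the plane of the closed flap; x is the push direction, z up. Floor 4 mm thick, x = -95 to +215 mm. Entry lane x = -95 to 0, 58 mm wide (walls at y = -29 and +29 mm). Bay past the flap: right wall at y = -29, left wall set back to y = +44 mm.
- entry (a point): Point on the lane floor, centre line, 58 mm before the flap plane: stand the specimen here. Nothing on gate or load cell is higher than 52 mm above the bench, so the specimen can be held by its upper part (fingertips 56 mm or more above the bench) all the way. Held with one finger ahead and one behind (closing along the push direction) it does not pivot in the grip when pushed.
- bay (a point): Point on the bay floor, centre line, 85 mm past the flap plane: where the specimen's underside centre is left, give or take 25 mm along the lane.
- flap (a joint): Angle of the orange flap, rad: 0 closed across the lane, about 1.4 swung right open in the push direction. A leaf 58 mm wide, 5 mm thick, 14 to 48 mm above the bench. It turns only in the push direction, against a light spring, a few newtons (up to about 5) on the specimen and partly sideways (to the gate's -y), and does not open the other way.
- flap_hinge (a point): Top of the flap's upright hinge pin (gate frame x = 0, y = +36 mm, 48 mm above the bench); the flap's free edge is 58 mm from it, at y = -22 mm when closed. The flap slides round the specimen and shuts by itself, in about half a second, once the specimen's centre is more than about 78 mm past the flap plane.
- loadcell: Blue load-cell block, 45 x 50 x 46 mm, fixed on the lane floor at the far end of the bay; origin at the lower edge of its face towards the flap, 150 mm past the flap plane, 4 mm above the bench, axes as the gate's. A sprung round pad, 24 mm diameter, rubber with a brass rim, stands out from it on a spindle towards the flap.
- cell_face (a point): Point on the block's face, on the pad's axis, 38 mm above the bench. The spindle is set differently each time and not measured: the pad's front is 24 to 40 mm out from here, so the specimen's centre is 85 to 101 mm past the flap plane at first touch. The pad gives 1 mm per 2.5 N and goes solid after 8 mm: feel for it and read the force.
There are look-alikes about, which are no part of the job. What is shaped like the gate but black or red is not meant.

How it is judged (in metres and radians):
On the way, in this order (a step that is already met when the one before it is completed fails the run):
1. the dummy specimen stands upright in the entry lane, before the closed flap (x of dummy_center in the frame of gate between -0.095 and -0.025 m and y of dummy_center in the frame of gate between -0.012 and 0.012 m and z of dummy_center in the frame of gate below 0.064 m and angle between dummy_center's own z axis and vertical below 0.15 rad and value of joint flap below 0.08 rad), for 0.15 s.
2. the specimen, down in the lane, pushes the flap wide open (x of dummy_center in the frame of gate between 0 and 0.085 m and y of dummy_center in the frame of gate between -0.012 and 0.012 m and z of dummy_center in the frame of gate below 0.064 m and value of joint flap above 0.9 rad), for 0.1 s.
3. with the flap shut behind it the specimen is pressed on the load-cell pad with 6 to 16 N for half a second (contact force between dummy and loadcell between 6 and 16 N and y of dummy_center in the frame of gate between -0.012 and 0.012 m and z of dummy_center in the frame of gate below 0.064 m and value of joint flap below 0.1 rad), for 0.5 s.
At the end, for the whole second after the job is handed in: The dummy specimen stands at rest, upright within 0.08 rad, on the floor of the bay, its centre 55 to 110 mm past the flap plane and within 12 mm of the lane's centre line, and the flap is closed (under 0.08 rad) (x of dummy_center in the frame of gate between 0.055 and 0.11 m and y of dummy_center in the frame of gate between -0.012 and 0.012 m and z of dummy_center in the frame of gate below 0.064 m and angle between dummy_center's own z axis and vertical below 0.08 rad and value of joint flap below 0.08 rad and linear speed of dummy below 0.01 m/s); the robot touches nothing.
It fails at once if the specimen is pressed on the load cell with more than 20 N (contact force between dummy and loadcell above 20 N).
It fails at once if the specimen is forced against the gate's walls or flap with more than 25 N (contact force between dummy and gate above 25 N).
It fails at once if the fingers touch the gate or its flap, or the load cell (contact force between the fingers and gate above 2 N or contact force between the fingers and loadcell above 2 N).
It fails at once if the dummy specimen is tipped over (angle between dummy_center's own z axis and vertical above 0.5 rad).
It fails at once if another specimen is moved by more than 25 mm (distance of any of sandstone, mortar from where it was at the start of the episode above 0.025 m).
It also fails if it takes over 61 s, if anything falls off the work surface, if the arm or the gripper's body presses on something with over 40 N, if the wrist force passes 120 N, or if a joint passes its speed limit or range.

## Robot

A 6-joint arm with a two-finger parallel gripper is mounted at the origin on the work surface. World frame = base frame: x ahead of the robot, y to its left, z up, the work surface at z = 0. Lengths are in mm, angles in rad, forces in N, time in s.
With the tool pointing down it reaches from about 400 to 925 mm from the base axis. Payload 12.5 kg.
Tool frame: the origin (TCP) lies at the very end of the fingers, on their centre line; the grasp point (between the pads) lies 19 mm behind it; z points along the fingers, y is the line along which they close (so a half turn about z gives the same grasp; the last joint's range is limited). The gripper opens to 95 mm and grips with 3 to 60 N. Pads are 20 mm wide; open, the fingers measure 119 mm over their backs; the gripper's body (75 mm by 180 mm) begins 59 mm behind the grasp point.
Start: joints at [1.132, 0.491, 1.559, -0, 1.092, -0.106], TCP at [204.165, 590.731, 214.661] pointing down, gripper open.
Joint ranges: [-3.1, 3.1], [-0.84, 2.19], [0.05, 2.79], [-1.13, 4.28], [0.06, 2.93], [-2.69, 2.69]. Speed limits (rad/s): [2.22, 2.22, 2.79, 3.14, 3.14, 3.14].

## Interface

Orientations are given as a rotation vector (axis times angle).
In Python, from bench import bot, snapshot, job_done gives the robot as it stands.
- The arm moves only by the tool carry_out, never from a script. Its argument "targets" is a list of rows, each a list of 4 numbers: the shift along the tool's x, y, z in units of 30 mm (1.0 is 30 mm), then the turn about the tool's z in units of 6 degrees (1.0 is 6 degrees). A call has 1 to 12 rows; each row shifts and turns the commanded pose from where the row before left it, along the tool's axes as they then stand; what a row does not reach is not made up. A row lasts 1/12 s, in which the tool goes at most 41.7 mm and 7.16 degrees, less where a joint would pass 70% of its speed; a pose out of reach is approached as far as the arm can. A call is refused whole if a number of a shift passes 1 or a number of a turn 1, either way. A call with a gripper value outside its range is refused whole. "grip" is the gripper command: -1 is fully open, 1 is shut, values between are in proportion, set as the call begins (left out, the last holds). The fingers move at their own pace and stop on an object; "squeeze" is the grip in N (left out, the last holds). Time passes only in rows, so rows that do not move let the fingers close. It gives the time, the measured TCP pose, the force, the opening and the grip force at its end, in the units of the state.
- bot.get_obs(): the state, without advancing time (a new reading comes with each control period).
- snapshot(name): name is "side" or "top"; returns a dict with "image" (480x640x3 uint8, red, green, blue), "vertical_fov" (degrees; the focal length in pixels is half the picture's height over the tangent of half this angle, whatever the lens; pixels are square), "cx", "cy" (the principal point, pixels), "k1" (the pictures are not rectified: a ray, as slopes to the right and down, at radius r is drawn at 1 + k1 r^2 times it, then the intrinsics apply), "origin" and "rotation" of the camera in the world. Camera axes: x right, y down, z forward; pixel columns grow to the right and rows downward; lengths in mm; the calibration is good to about 2 mm. A picture is of the moment at which its call begins. There is no depth.
- job_done(): hands the job in; it is judged then, once.
The state is a dict: "time": time; "joint_positions": joint angles; "joint_velocities": joint speeds; "joint_torque": joint torques, N m; "position": TCP position; "orientation": TCP orientation; "wrist_force": force on the tool from outside, world axes, zero at the start; "moment": the same for the moment, N m; "opening": finger opening in mm; "grasp_force": force on a finger pad.
Only numpy, scipy, OpenCV 4.12 (cv2) and the standard library are available. Lean on these libraries where they do the work, as an engineer would, in place of code of your own. Each camera call takes 0.05 s, during which the arm holds its last target. There are 200 camera calls.

## Working session

There is one attempt and no reset: what is moved stays moved. The work goes in short steps, Python scripts to look and compute and a tool call to move; the robot and the scene stay as the last step left them, time stands still between calls to the robot, and variables do not carry over. Pictures are saved under pics/ and viewed, at most 10 in all, crops included, and the job is handed in when it is done.

Besides the shell and the picture viewer there is one more tool, called after "Request:" as name(argument=value, ...) on one line, values as JSON. carry_out: Moves the arm, as the interface text tells. Its arguments: {"type":"object","properties":{"targets":{"type":"array"},"grip":{"type":"number"},"squeeze":{"type":"number"}},"required":["targets"]}

```bash
mkdir -p pics
cat > h.py <<'E'
import numpy as np,cv2
from bench import bot,snapshot,job_done
def save(s,n): cv2.imwrite('pics/'+n,s['image'][:,:,::-1])
def K(s):
    f=240/np.tan(np.radians(s['vertical_fov'])/2); return f
def ray(s,u,v):
    f=K(s); d=np.array([(u-s['cx'])/f,(v-s['cy'])/f]); x=d.copy()
    for _ in range(30): x=d/(1+s['k1']*(x@x))
    return np.array(s['rotation'])@np.array([x[0],x[1],1.])
def atz(s,u,v,z):
    r=ray(s,u,v); o=np.array(s['origin']); return o+r*(z-o[2])/r[2]
def proj(s,p):
    c=np.array(s['rotation']).T@(np.array(p,float)-np.array(s['origin'])); x=c[:2]/c[2]; x=x*(1+s['k1']*(x@x))
    return x*K(s)+[s['cx'],s['cy']]
E
python3 - <<'E'
from h import *
for n in('top','side'):
    s=snapshot(n); save(s,n+'0.png'); print({k:s[k] for k in s if k!='image'})
    import pickle; pickle.dump(s,open(n+'0.pkl','wb'))
print(bot.get_obs())
E
```

```text
{'vertical_fov': 43.02290212133295, 'cx': 325.54581813145455, 'cy': 237.5731805828148, 'k1': -0.14315811630879677, 'origin': array([ 171.36585575,  104.13102155, 1514.63678052]), 'rotation': array([-2.07739185,  2.14226964, -0.17496685])}
{'vertical_fov': 48.92006822207736, 'cx': 321.84142289774917, 'cy': 232.55208329612557, 'k1': -0.1106190974666785, 'origin': array([ 214.01894748, -600.5059913 ,  817.39522832]), 'rotation': array([-2.34977591,  0.35804932, -0.15721995])}
{'time': 0.1, 'joint_positions': array([ 1.13241174e+00,  4.91501912e-01,  1.55938762e+00, -4.80914084e-05,
        1.09169008e+00, -1.05590352e-01]), 'joint_velocities': array([-3.00882757e-03, -1.57209364e-03, -1.54819063e-03,  3.72194292e-04,
       -9.16355023e-04, -3.62798516e-07]), 'joint_torque': array([ 3.14429810e-03, -6.13624763e+01, -2.58606845e+01,  6.94011454e-02,
        4.70430823e-02, -3.73524085e-05]), 'position': array([204.07126191, 590.52003617, 214.11885337]), 'orientation': array([-5.20271427e-01, -3.09798517e+00,  1.51120994e-03]), 'wrist_force': array([ 0.23661267, -0.73582502,  0.05668812]), 'moment': array([0.02331287, 0.03202013, 0.07002622]), 'grasp_force': 0.0, 'opening': 95.17103316465135}
```

View pics/top0.png

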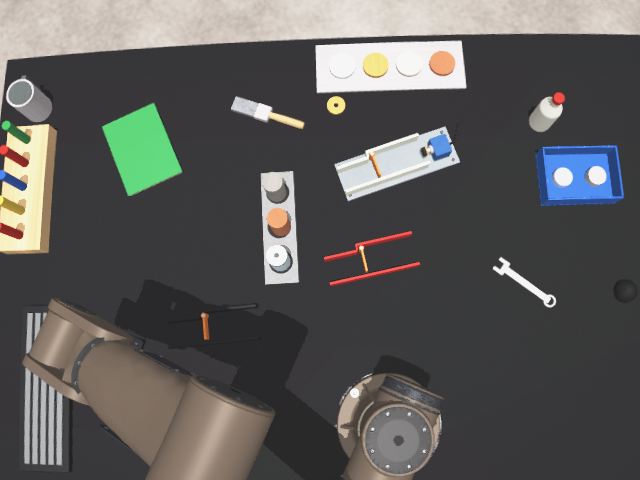

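View pics/side0.png

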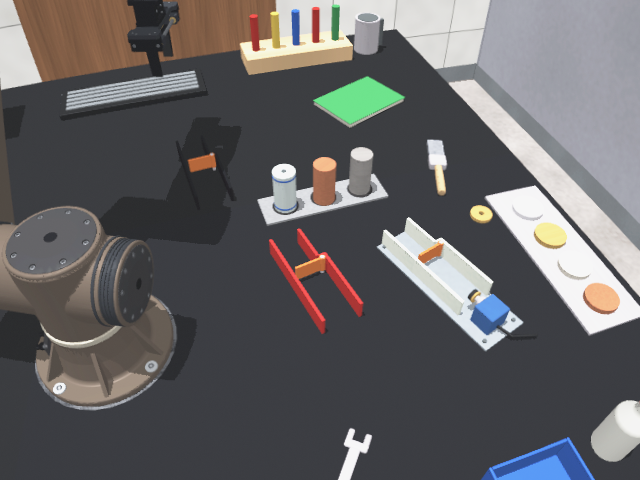

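Top view: the white gate with the blue load cell is at (397,163). Its look-alikes are the red one at (370,258) and the black one at (212,322). The specimens on the board are the dummy with blue bands at (277,259), sandstone at (278,221) and mortar at (275,186). Side view: the dummy is at (284,188) and the gate at (448,280). I choose the white gate and the banded cylinder, and will check both in one crop.

```bash
sed -i "s/s\['rotation'\])/cv2.Rodrigues(np.array(s['rotation'],float))[0])/" h.py; sed -i "s/np.array(cv2.Rod/(cv2.Rod/" h.py; grep -n Rodr h.py
python3 - <<'E'
from h import *
import pickle
t=pickle.load(open('top0.pkl','rb'));s=pickle.load(open('side0.pkl','rb'))
def crop(s,u,v,w,h): return cv2.resize(s['image'][v:v+h,u:u+w],(400,300),interpolation=cv2.INTER_CUBIC)
a=np.vstack([np.hstack([crop(t,328,110,140,105),crop(t,240,165,160,120)]),np.hstack([crop(s,365,205,168,126+20)[:300] if 0 else crop(s,365,210,180,135),crop(s,245,130,160,120)])])
cv2.imwrite('pics/crop0.png',a[:,:,::-1])
E
```

```text
9:    return (cv2.Rodrigues(np.array(s['rotation'],float))[0])@np.array([x[0],x[1],1.])
13:    c=(cv2.Rodrigues(np.array(s['rotation'],float))[0]).T@(np.array(p,float)-np.array(s['origin'])); x=c[:2]/c[2]; x=x*(1+s['k1']*(x@x))
```

View pics/crop0.png

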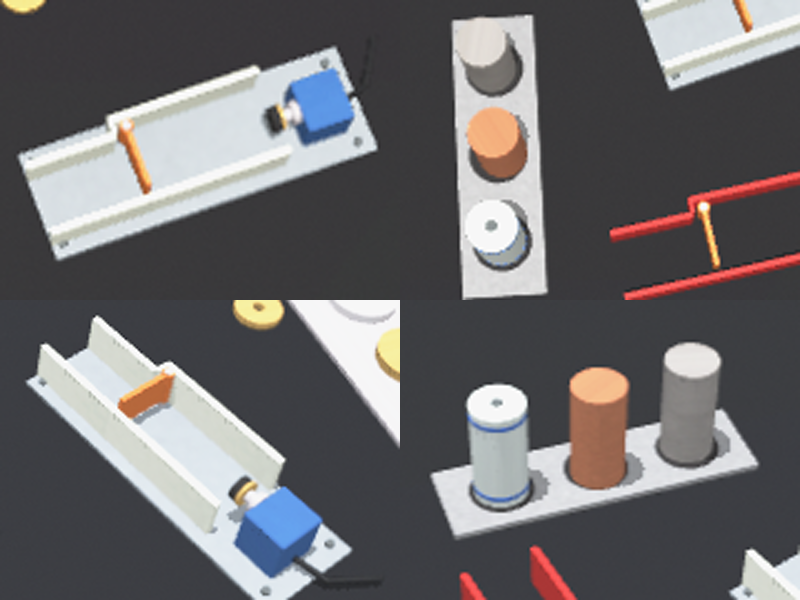

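The crop confirms both choices. The banded pale cylinder's top-face mark is at top (276.5,255.5) and side (283.8,171.6). The white gate has an orange flap, with its hinge top at top (371.8,154.1) and side (441.5,241.5).

```bash
cat > m.py <<'E'
from h import *
import pickle
from scipy.optimize import least_squares
t=pickle.load(open('top0.pkl','rb'));s=pickle.load(open('side0.pkl','rb'))
print('dummy top',atz(t,276.5,255.5,108),'side',atz(s,283.8,171.6,108))
C=lambda x,y:(328+x/2.857,110+y/2.857)
for n,q in dict(c1=(20,155),c2=(335,48),c3=(377,150),c4=(57,260)).items(): print(n,atz(t,*C(*q),4))
print('hinge',atz(t,371.8,154.1,48),atz(s,441.5,241.5,48)); print('free',atz(t,380.2,176.5,48),atz(s,419,256.4,48))
D=lambda x,y:(365+x/2.222,210+(y-300)/2.222)
for q in((27,380),(350,548)): print('side floor',atz(s,*D(*q),4))
B=lambda x,y:(240+(x-400)/2.5,165+y/2.5)
for q in((452,17),(532,14),(547,294),(463,299)): print('board',atz(t,*B(*q),8))
c=[atz(t,*C(*q),4) for q in((20,155),(335,48),(377,150),(57,260))]
yaw=np.arctan2(*((c[1]-c[0]+c[2]-c[3])[[1,0]])); print('yaw',np.degrees(yaw),'len',np.linalg.norm(c[1]-c[0]),np.linalg.norm(c[2]-c[3]),'wid',np.linalg.norm(c[0]-c[3]),np.linalg.norm(c[1]-c[2]))
E
python3 m.py
```

```text
dummy top [404.1498539  252.09394078 108.        ] side [404.55109846 248.62650705 108.        ]
c1 [655.8542807 108.15665     4.       ]
c2 [ 749.52177038 -185.32468921    4.        ]
c3 [ 650.00390826 -216.47880197    4.        ]
c4 [556.46760356  78.1587426    4.        ]
hinge [665.27855574  14.35900334  48.        ] [668.48409998  14.64668137  48.        ]
free [605.7163545   -4.00092217  48.        ] [607.71757986  -8.49688221  48.        ]
side floor [557.89917635  78.28628399   4.        ]
side floor [ 749.95983367 -184.13190572    4.        ]
board [641.54706163 300.85228004   8.        ]
board [641.51995494 217.68121652   8.        ]
board [350.51976877 207.82173214   8.        ]
board [348.00652547 291.97383055   8.        ]
yaw -72.34323589899452 len 308.0663809814028 309.128327661426 wid 103.81515323446908 104.28031273512913
```

```bash
cat > ov.py <<'E'
from h import *
yaw=np.radians(-72.35); d=np.array([np.cos(yaw),np.sin(yaw),0]); n=np.array([-d[1],d[0],0])
def G(x,y,z,X0,N0): return d*(X0+x)+n*(N0+y)+np.array([0,0,z])
def overlay(s,box,segs,k=5):
    u,v,w,h=box; im=cv2.resize(s['image'][v:v+h,u:u+w],None,fx=k,fy=k,interpolation=cv2.INTER_CUBIC)[:,:,::-1].copy()
    for a,b,c in segs:
        p=[tuple(int(q) for q in np.round((proj(s,x)-[u,v]+.5)*k)) for x in(a,b)]; cv2.line(im,*p,c,1,cv2.LINE_AA)
    return im
E
python3 - <<'E'
from ov import *
import pickle
t=pickle.load(open('top0.pkl','rb'));s=pickle.load(open('side0.pkl','rb'))
g=lambda x,y,z:G(x,y,z,189,601)
S=[(g(-95,-29,44),g(150,-29,44),(0,0,255)),(g(-95,29,4),g(0,29,4),(0,255,0)),(g(-95,-29,4),g(-95,29,4),(255,0,0)),(g(0,-22,48),g(0,36,48),(255,0,255)),(g(150,-25,50),g(150,25,50),(0,200,255)),(g(-95,29,44),g(0,29,44),(0,255,0))]
a=overlay(t,(330,115,130,95),S); b=overlay(s,(370,212,130,95),S)
a=np.vstack([a,b]) if 0 else np.hstack([a[:, :400],b[:,:400]]); cv2.imwrite('pics/ov.png',a)
E
```

```text
(no output)
```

View pics/ov.png

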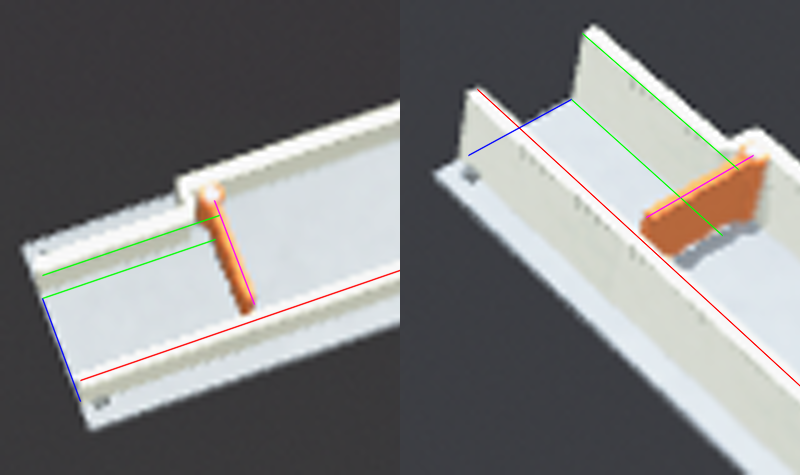

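Overlay: the model fits within about 1 px. The flap sits about 1.5 mm nearer, so the gate frame is x0=187.5, n0=601, yaw -72.35°. I turn the tool so it closes along the push line and go above the dummy.

Request:
carry_out(targets=[[0,0,0,-0.875],[0,0,0,-0.875],[0,0,0,-0.875],[0,0,0,-0.875],[0,0,0,-0.875],[0,0,0,-0.875],[0,0,0,-0.875],[-0.2,-0.9,0,0],[-0.2,-0.9,0,0],[-0.2,-0.9,0,0],[-0.2,-0.9,0,0],[-0.2,-0.9,0,0]], grip=-1)

```text
time: 1.1
position: [274.1, 470.0, 214.4]
orientation: [0.483, -3.104, 0.0]
wrist_force: [0.3, 0.4, 0.8]
opening: 95.2
grasp_force: 0.0
```

Request:
carry_out(targets=[[-0.2,-0.9,0,0],[-0.2,-0.9,0,0],[-0.2,-0.9,0,0],[-0.2,-0.9,0,0],[-0.2,-0.9,0,0],[-0.2,-0.9,0,0],[-0.2,-0.9,0,0],[-0.2,-0.9,0,0],[-0.2,-0.9,0,0],[0,0,0,0],[0,0,0,0]])

```text
time: 2.02
position: [399.4, 255.2, 214.5]
orientation: [0.479, -3.105, -0.0]
wrist_force: [0.3, 0.3, 0.2]
opening: 95.0
grasp_force: 0.0
```

```bash
cat > st.py <<'E'
from ov import *
from scipy.spatial.transform import Rotation as R
def go(target):
    o=bot.get_obs(); M=R.from_rotvec(o['orientation']).as_matrix(); dl=np.array(target)-o['position']
    ty=M[:,1]; ang=np.degrees(np.arctan2(ty[1],ty[0]))
    print('t',round(o['time'],2),'pos',o['position'].round(1),'tooly deg',ang.round(2),'F',o['wrist_force'].round(1),'open',round(o['opening'],1),'grip',round(o['grasp_force'],1))
    print('gate',(o['position']@d-187.5).round(1),(o['position']@n-601).round(1),'shift units',(M.T@dl/30).round(3),'turn units',(-(107.65-ang)/6).round(2))
E
python3 -c "
from st import *
go([404.3,250.4,66])
s=snapshot('side');c=overlay(s,(205,60,160,120),[])
cv2.imwrite('pics/a.png',c)"
```

```text
t 2.02 pos [399.4 255.2 214.5] tooly deg 107.53 F [0.3 0.3 0.2] open 95.0 grip 0.0
gate -309.6 -143.0 shift units [-0.108 -0.203  4.95 ] turn units -0.02
```

View pics/a.png

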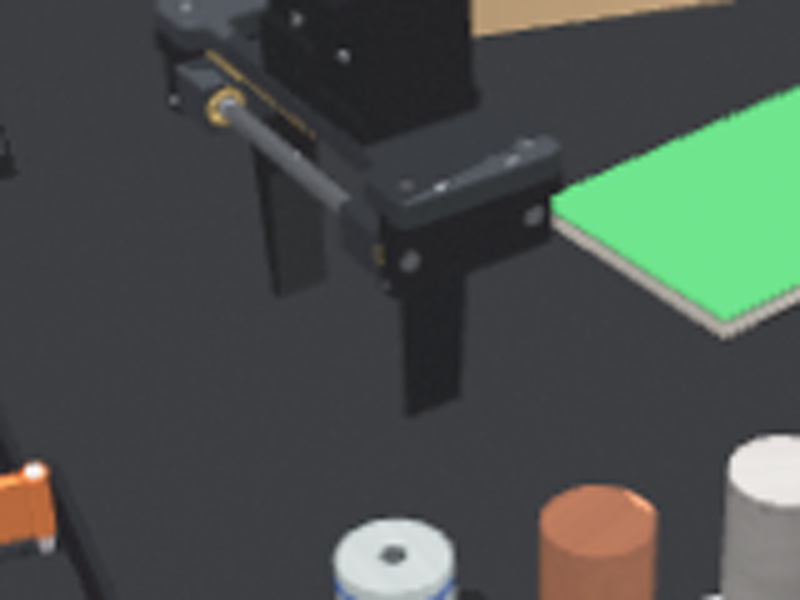

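The picture shows the open gripper over the dummy (393,555 in the crop), with the fingers straddling across the row. I correct, descend and grip.

Request:
carry_out(targets=[[-0.11,-0.2,0,-0.02],[0,0,0.7,0],[0,0,0.7,0],[0,0,0.7,0],[0,0,0.7,0],[0,0,0.7,0],[0,0,0.6,0],[0,0,0.5,0],[0,0,0.35,0],[0,0,0,0],[0,0,0,0]])

```text
time: 2.98
position: [403.7, 251.9, 65.9]
orientation: [0.488, -3.102, 0.0]
wrist_force: [-0.2, 0.4, -0.3]
opening: 94.9
grasp_force: 0.0
```

Request:
carry_out(targets=[[0,0,0,0],[0,0,0,0],[0,0,0,0],[0,0,0,0],[0,0,0,0],[0,0,0,0],[0,0,0,0],[0,0,0,0],[0,0,0,0],[0,0,0,0],[0,0,0,0],[0,0,0,0]], grip=1, squeeze=25)

```text
time: 3.98
position: [404.0, 251.4, 66.2]
orientation: [-0.486, 3.104, 0.0]
wrist_force: [-1.1, 0.2, 1.8]
opening: 49.6
grasp_force: 25.0
```

```bash
python3 -c "
from st import *
go([404.3,250.4,66])
p=G(-58,0,0,187.5,601);print(p);go([p[0],p[1],160])"
```

```text
t 3.98 pos [404.  251.4  66.2] tooly deg 107.8 F [-1.1  0.2  1.8] open 49.6 grip 25.0
gate -304.6 -139.8 shift units [ 0.001 -0.035  0.006] turn units 0.03
[611.97339493  58.82018272   0.        ]
t 3.98 pos [404.  251.4  66.2] tooly deg 107.8 F [-1.1  0.2  1.8] open 49.6 grip 25.0
gate -304.6 -139.8 shift units [-4.638 -8.232 -3.127] turn units 0.03
```

Request:
carry_out(targets=[[0,0,-0.4,0],[0,0,-0.7,0],[0,0,-0.8,0],[0,0,-0.8,0],[0,0,-0.4,0],[0,-0.5,0,0],[0,-0.8,0,0],[0,-0.8,0,0],[0,-0.8,0,0],[-0.4,-0.8,0,0],[-0.6,-0.6,0,0],[-0.6,-0.6,0,0]])

```text
time: 4.98
position: [494.9, 124.9, 158.7]
orientation: [0.485, -3.103, -0.0]
wrist_force: [0.3, 1.2, -5.4]
opening: 49.8
grasp_force: 25.0
```

Request:
carry_out(targets=[[-0.7,-0.7,0,0],[-0.7,-0.7,0,0],[-0.7,-0.7,0,0],[-0.5,-0.7,0,0],[-0.3,-0.4,0,0],[-0.14,-0.13,0,0],[0,0,0,0],[0,0,0,0],[0,0,0,0]])

```text
time: 5.73
position: [610.9, 59.6, 158.9]
orientation: [0.487, -3.102, -0.001]
wrist_force: [-0.3, 0.6, -6.2]
opening: 49.7
grasp_force: 25.0
```

Run:
```python
from st import *
p=G(-58,0,70,187.5,601);go(p)
g=lambda x,y,z:G(x,y,z,187.5,601)
o=bot.get_obs();q=o['position'].copy(); q[2]-=58+.0
S=[(g(-95,-29,44),g(0,-29,44),(0,0,255)),(g(-95,29,44),g(0,29,44),(0,255,0))]
ring=[q+np.array([25*np.cos(a),25*np.sin(a),0]) for a in np.linspace(0,6.28,25)]
S+=[(a,b,(255,0,255)) for a,b in zip(ring,ring[1:])]
ring=[r+[0,0,100] for r in ring]; S+=[(a,b,(255,255,0)) for a,b in zip(ring,ring[1:])]
s=snapshot('side');a=overlay(s,(360,170,130,150),S,4);t=snapshot('top');b=overlay(t,(320,110,70,150),S,4)
cv2.imwrite('pics/b.png',np.hstack([a,b]))
```

```text
t 5.73 pos [610.9  59.6 158.9] tooly deg 107.84 F [-0.3  0.6 -6.2] open 49.7 grip 25.0
gate -59.0 -0.8 shift units [-0.029 -0.036  2.962] turn units 0.03
```

View pics/b.png

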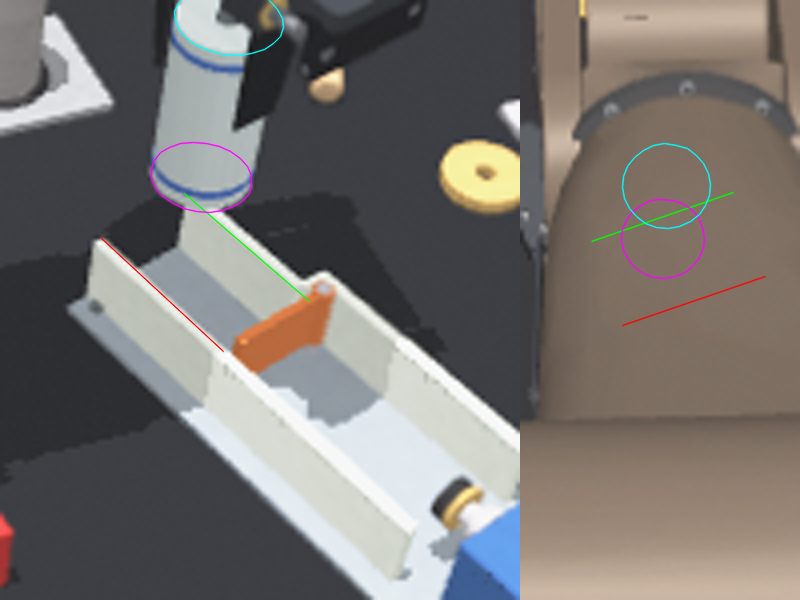

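The side view shows the held specimen upright with its bottom at (200,200) in the crop, on the predicted ring. The wall lines match. I lower in steps.

Request:
carry_out(targets=[[-0.03,-0.04,0.3,0.03],[0,0,0.4,0],[0,0,0.4,0],[0,0,0.3,0],[0,0,0.2,0],[0,0,0.15,0],[0,0,0.15,0],[0,0,0.15,0],[0,0,0,0]])

```text
time: 6.58
position: [613.0, 58.0, 96.9]
orientation: [0.481, -3.104, -0.0]
wrist_force: [-0.3, -0.9, -5.1]
opening: 49.4
grasp_force: 25.0
```

```bash
python3 -c "
from st import *
go(G(-58,0,62,187.5,601))"
```

```text
t 6.58 pos [613.   58.   96.9] tooly deg 107.62 F [-0.3 -0.9 -5.1] open 49.4 grip 25.0
gate -56.9 0.7 shift units [0.022 0.035 1.162] turn units -0.0
```

Request:
carry_out(targets=[[0,0,0.2,0],[0,0,0.2,0],[0,0,0.2,0],[0,0,0.2,0],[0,0,0.15,0],[0,0,0.1,0],[0,0,0,0],[0,0,0,0]])

```text
time: 7.25
position: [613.2, 58.0, 66.0]
orientation: [0.481, -3.104, -0.0]
wrist_force: [-0.3, 0.7, -4.5]
opening: 49.8
grasp_force: 25.0
```

Request:
carry_out(targets=[[0,0,0.03,0],[0,0,0.03,0],[0,0,0.02,0],[0,0,0,0],[0,0,0,0]])

```text
time: 7.67
position: [613.3, 58.0, 63.8]
orientation: [-0.481, 3.104, 0.0]
wrist_force: [0.4, 0.5, -5.2]
opening: 49.5
grasp_force: 25.0
```

Request:
carry_out(targets=[[0,0,0.02,0],[0,0,0.02,0],[0,0,0.01,0],[0,0,0,0],[0,0,0,0]])

```text
time: 8.08
position: [613.3, 58.0, 62.3]
orientation: [-0.481, 3.104, 0.0]
wrist_force: [-0.0, 0.2, -4.4]
opening: 49.5
grasp_force: 25.0
```

Request:
carry_out(targets=[[0,0,0.015,0],[0,0,0,0],[0,0,0,0]])

```text
time: 8.33
position: [613.3, 58.1, 62.2]
orientation: [-0.481, 3.104, 0.0]
wrist_force: [-2.6, 0.1, 3.0]
opening: 49.7
grasp_force: 25.0
```

Floor touched (upward force 3 N). I ease up slightly and push.

Request:
carry_out(targets=[[0,0,-0.02,0],[0,0,0,0],[0,-0.2,0,0],[0,-0.2,0,0],[0,-0.2,0,0],[0,-0.2,0,0],[0,-0.2,0,0],[0,-0.2,0,0],[0,0,0,0]])

```text
time: 9.08
position: [624.5, 22.4, 62.3]
orientation: [-0.48, 3.105, -0.0]
wrist_force: [-0.9, -0.6, -3.0]
opening: 49.9
grasp_force: 25.0
```

```bash
python3 -c "
from st import *
go(G(80,0,62.5,187.5,601)); F=bot.get_obs()['wrist_force'];print('Fx,Fy gate',F@d,F@n)"
```

```text
t 9.08 pos [624.5  22.4  62.3] tooly deg 107.57 F [-0.9 -0.6 -3. ] open 49.9 grip 25.0
gate -19.5 0.9 shift units [ 0.024 -3.318 -0.007] turn units -0.01
Fx,Fy gate 0.271425703203286 -1.015035570285044
```

Request:
carry_out(targets=[[0.01,-0.2,0,0],[0.01,-0.2,0,0],[0,-0.2,0,0],[0,-0.2,0,0],[0,-0.2,0,0],[0,0,0,0]])

```text
time: 9.58
position: [632.4, -6.1, 62.3]
orientation: [0.481, -3.104, -0.0]
wrist_force: [-3.1, -1.8, -1.7]
opening: 49.7
grasp_force: 25.0
```

```bash
python3 -c "
from st import *
go(G(80,0,62.5,187.5,601)); F=bot.get_obs()['wrist_force'];print('Fx,Fy gate',F@d,F@n)
s=snapshot('side');b=overlay(s,(360,170,130,150),[],4); cv2.imwrite('pics/c.png',b)"
```

```text
t 9.58 pos [632.4  -6.1  62.3] tooly deg 107.6 F [-3.1 -1.8 -1.7] open 49.7 grip 25.0
gate 10.1 -0.2 shift units [-0.008 -2.33  -0.007] turn units -0.01
Fx,Fy gate 0.7764046426377733 -3.5269123868683523
```

View pics/c.png

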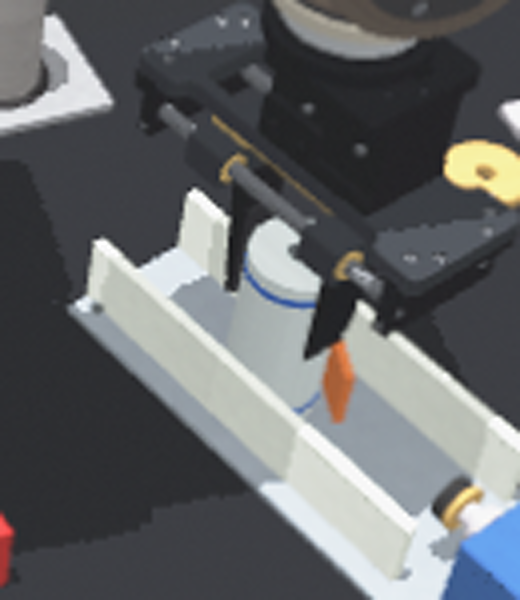

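The flap is swinging open ahead of the upright specimen (orange leaf at crop (338,380)). Sideways force is about 3.5 N. I continue.

Request:
carry_out(targets=[[0,-0.2,0,0],[0,-0.2,0,0],[0,-0.2,0,0],[0,-0.2,0,0],[0,-0.2,0,0],[0,-0.2,0,0],[0,-0.2,0,0],[0,-0.2,0,0],[0,-0.2,0,0],[0,-0.2,0,0],[0,-0.1,0,0],[0,0,0,0]])

```text
time: 10.63
position: [652.1, -66.4, 62.3]
orientation: [-0.48, 3.104, -0.001]
wrist_force: [-2.4, -6.7, -4.9]
opening: 49.5
grasp_force: 25.0
```

```bash
python3 -c "
from st import *
go(G(80,0,62.5,187.5,601)); F=bot.get_obs()['wrist_force'];print('Fx,Fy gate',F@d,F@n)"
```

```text
t 10.63 pos [652.1 -66.4  62.3] tooly deg 107.59 F [-2.4 -6.7 -4.9] open 49.5 grip 25.0
gate 73.5 0.2 shift units [ 0.007 -0.216 -0.005] turn units -0.01
Fx,Fy gate 5.637023336700922 -4.269326817601638
```

Request:
carry_out(targets=[[0,-0.1,0,0],[0,-0.1,0,0],[0,-0.06,0,0],[0,0,0,0],[0,0,0,0],[0,0,0,0],[0,0,0,0],[0,0,0,0],[0,0,0,0]])

```text
time: 11.38
position: [654.1, -72.4, 62.4]
orientation: [-0.481, 3.104, 0.0]
wrist_force: [0.3, -0.5, -5.1]
opening: 49.5
grasp_force: 25.0
```

```bash
cat > f.py <<'E'
from st import *
go(G(85,0,62.5,187.5,601)); F=bot.get_obs()['wrist_force'];print('Fx,Fy gate',F@d,F@n)
E
python3 f.py
```

```text
t 11.38 pos [654.1 -72.4  62.4] tooly deg 107.63 F [ 0.3 -0.5 -5.1] open 49.5 grip 25.0
gate 79.8 0.3 shift units [ 0.012 -0.173 -0.003] turn units -0.0
Fx,Fy gate 0.5720229283781926 0.08334746138169051
```

Forces are back to zero, so the flap has shut behind. I feel for the pad.

Request:
carry_out(targets=[[0,-0.05,0,0],[0,-0.05,0,0],[0,-0.05,0,0],[0,0,0,0],[0,0,0,0]])

```text
time: 11.8
position: [655.4, -77.0, 62.3]
orientation: [-0.481, 3.105, 0.0]
wrist_force: [-0.2, 0.1, -5.7]
opening: 49.7
grasp_force: 25.0
```

```bash
python3 f.py
```

```text
t 11.8 pos [655.4 -77.   62.3] tooly deg 107.61 F [-0.2  0.1 -5.7] open 49.7 grip 25.0
gate 84.6 0.2 shift units [ 0.008 -0.013 -0.005] turn units -0.01
Fx,Fy gate -0.20135381892906104 -0.15818075563838885
```

Request:
carry_out(targets=[[0,-0.04,0,0],[0,-0.04,0,0],[0,0,0,0],[0,0,0,0]])

```text
time: 12.13
position: [656.2, -79.2, 62.4]
orientation: [-0.481, 3.105, 0.0]
wrist_force: [-0.5, 0.5, -5.6]
opening: 49.4
grasp_force: 25.0
```

```bash
python3 f.py
```

```text
t 12.13 pos [656.2 -79.2  62.4] tooly deg 107.62 F [-0.5  0.5 -5.6] open 49.4 grip 25.0
gate 86.9 0.3 shift units [ 0.009  0.064 -0.004] turn units -0.01
Fx,Fy gate -0.6015763062598032 -0.3346531057786808
```

Request:
carry_out(targets=[[0,-0.04,0,0],[0,-0.04,0,0],[0,0,0,0],[0,0,0,0]])

```text
time: 12.47
position: [656.9, -81.5, 62.4]
orientation: [-0.481, 3.104, 0.0]
wrist_force: [-0.7, -0.2, -5.9]
opening: 49.7
grasp_force: 25.0
```

Request:
carry_out(targets=[[0,-0.04,0,0],[0,-0.04,0,0],[0,0,0,0],[0,0,0,0]])

```text
time: 12.8
position: [657.6, -83.8, 62.4]
orientation: [-0.481, 3.104, 0.0]
wrist_force: [-0.8, -0.1, -5.9]
opening: 49.1
grasp_force: 25.0
```

Request:
carry_out(targets=[[0,-0.04,0,0],[0,-0.04,0,0],[0,0,0,0],[0,0,0,0]])

```text
time: 13.13
position: [658.3, -86.0, 62.4]
orientation: [-0.481, 3.105, 0.0]
wrist_force: [-0.5, -0.1, -5.1]
opening: 50.0
grasp_force: 25.0
```

Request:
carry_out(targets=[[0,-0.03,0,0],[0,-0.03,0,0],[0,0,0,0],[0,0,0,0]])

```text
time: 13.47
position: [658.9, -87.8, 62.4]
orientation: [-0.481, 3.104, 0.0]
wrist_force: [-0.1, -0.6, -5.0]
opening: 49.9
grasp_force: 25.0
```

Request:
carry_out(targets=[[0,-0.04,0,0],[0,-0.04,0,0],[0,0,0,0],[0,0,0,0]])

```text
time: 13.8
position: [659.6, -90.1, 62.4]
orientation: [-0.481, 3.104, 0.0]
wrist_force: [-0.4, 0.4, -5.1]
opening: 49.6
grasp_force: 25.0
```

```bash
python3 f.py
```

```text
t 13.8 pos [659.6 -90.1  62.4] tooly deg 107.61 F [-0.4  0.4 -5.1] open 49.6 grip 25.0
gate 98.4 0.3 shift units [ 0.009  0.445 -0.005] turn units -0.01
Fx,Fy gate -0.53792728964949 -0.268239960706414
```

Request:
carry_out(targets=[[0,-0.04,0,0],[0,-0.03,0,0],[0,0,0,0],[0,0,0,0]])

```text
time: 14.13
position: [660.3, -92.1, 62.4]
orientation: [-0.481, 3.104, 0.0]
wrist_force: [0.4, 0.1, -5.1]
opening: 49.3
grasp_force: 25.0
```

Request:
carry_out(targets=[[0,-0.03,0,0],[0,-0.03,0,0],[0,0,0,0],[0,0,0,0]])

```text
time: 14.47
position: [660.7, -93.5, 62.4]
orientation: [0.481, -3.104, -0.001]
wrist_force: [-0.7, 1.4, -5.5]
opening: 49.7
grasp_force: 25.0
```

Request:
carry_out(targets=[[0,-0.03,0,0],[0,-0.03,0,0],[0,0,0,0],[0,0,0,0]])

```text
time: 14.8
position: [661.1, -94.9, 62.4]
orientation: [0.481, -3.104, -0.001]
wrist_force: [-1.7, 5.5, -3.5]
opening: 49.7
grasp_force: 25.0
```

```bash
python3 f.py
```

```text
t 14.8 pos [661.1 -94.9  62.4] tooly deg 107.62 F [-1.7  5.5 -3.5] open 49.7 grip 25.0
gate 103.4 0.2 shift units [ 0.009  0.613 -0.003] turn units -0.0
Fx,Fy gate -5.720869628190106 0.0334583202951234
```

Request:
carry_out(targets=[[0,-0.03,0,0],[0,-0.03,0,0],[0,0,0,0],[0,0,0,0]])

```text
time: 15.13
position: [661.5, -96.1, 62.4]
orientation: [0.481, -3.104, -0.003]
wrist_force: [-2.3, 7.8, -2.6]
opening: 49.9
grasp_force: 25.0
```

```bash
python3 f.py
```

```text
t 15.13 pos [661.5 -96.1  62.4] tooly deg 107.62 F [-2.3  7.8 -2.6] open 49.9 grip 25.0
gate 104.7 0.2 shift units [ 0.008  0.655 -0.003] turn units -0.0
Fx,Fy gate -8.130746081460172 0.175592672149606
```

Request:
carry_out(targets=[[0,-0.03,0,0],[0,0,0,0],[0,0,0,0],[0,0,0,0],[0,0,0,0],[0,0,0,0],[0,0,0,0],[0,0,0,0],[0,0,0,0],[0,0,0,0],[0,0,0,0],[0,0,0,0]])

```text
time: 16.13
position: [661.7, -96.7, 62.4]
orientation: [0.481, -3.103, -0.003]
wrist_force: [-2.1, 9.5, -2.4]
opening: 49.4
grasp_force: 25.0
```

Request:
carry_out(targets=[[0,0,0,0],[0,0,0,0],[0,0,0,0],[0,0,0,0],[0,0,0,0],[0,0,0,0]])

```text
time: 16.63
position: [661.7, -96.6, 62.4]
orientation: [0.481, -3.103, -0.003]
wrist_force: [-2.9, 9.2, -2.3]
opening: 49.8
grasp_force: 25.0
```

```bash
python3 f.py; python3 -c "
from st import *
s=snapshot('side');b=overlay(s,(370,170,150,150),[],4); cv2.imwrite('pics/e.png',b)"
```

```text
t 16.63 pos [661.7 -96.6  62.4] tooly deg 107.63 F [-2.9  9.2 -2.3] open 49.8 grip 25.0
gate 105.2 0.2 shift units [ 0.008  0.674 -0.003] turn units -0.0
Fx,Fy gate -9.659764123039379 -0.017763937856158034
```

View pics/e.png

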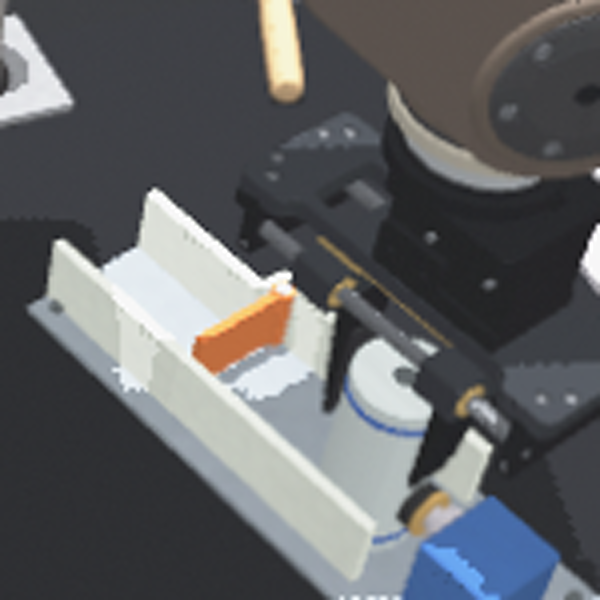

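The flap (crop (245,330)) is shut, and the specimen is upright on the pad at a steady 9.7 N for 1.5 s. I back off 8 mm, set it down and release.

Request:
carry_out(targets=[[0,0.05,0,0],[0,0.05,0,0],[0,0.06,0,0],[0,0.06,0,0],[0,0.04,0,0],[0,0,0,0],[0,0,0.015,0],[0,0,0,0],[0,0,0,0]])

```text
time: 17.43
position: [660.0, -90.8, 62.3]
orientation: [-0.481, 3.104, -0.0]
wrist_force: [-1.6, -0.6, -0.7]
opening: 49.5
grasp_force: 25.0
```

```bash
python3 f.py
```

```text
t 17.43 pos [660.  -90.8  62.3] tooly deg 107.61 F [-1.6 -0.6 -0.7] open 49.5 grip 25.0
gate 99.1 0.4 shift units [ 0.013  0.47  -0.008] turn units -0.01
Fx,Fy gate 0.08681564433429541 -1.6999581830188304
```

Request:
carry_out(targets=[[0,0,0,0],[0,0,0,0],[0,0,0,0],[0,0,0,0],[0,0,0,0],[0,0,0,0],[0,0,0,0],[0,0,0,0],[0,0,0,0]], grip=-1)

```text
time: 18.18
position: [659.8, -90.6, 61.9]
orientation: [-0.481, 3.104, 0.0]
wrist_force: [-0.7, -0.1, -0.4]
opening: 94.7
grasp_force: 0.0
```

Request:
carry_out(targets=[[0,0,-0.2,0],[0,0,-0.4,0],[0,0,-0.7,0],[0,0,-0.8,0],[0,0,-0.8,0],[0,0,-0.6,0],[0,0,-0.3,0],[0,0,0,0],[0,0,0,0]])

```text
time: 18.93
position: [659.6, -90.5, 176.1]
orientation: [-0.481, 3.104, -0.0]
wrist_force: [-0.5, -0.1, -0.1]
opening: 95.7
grasp_force: 0.0
```

Run:
```python
from st import *
go(G(85,0,62.5,187.5,601))
x=G(99,0,104,187.5,601)
ring=[x+np.array([25*np.cos(a),25*np.sin(a),0]) for a in np.linspace(0,6.28,25)]
s=snapshot('side');b=overlay(s,(370,170,150,150),[(a,b,(255,0,255)) for a,b in zip(ring,ring[1:])],4); cv2.imwrite('pics/g.png',b)
```

```text
t 18.93 pos [659.6 -90.5 176.1] tooly deg 107.62 F [-0.5 -0.1 -0.1] open 95.7 grip 0.0
gate 98.8 0.1 shift units [0.006 0.46  3.785] turn units -0.0
```

View pics/g.png

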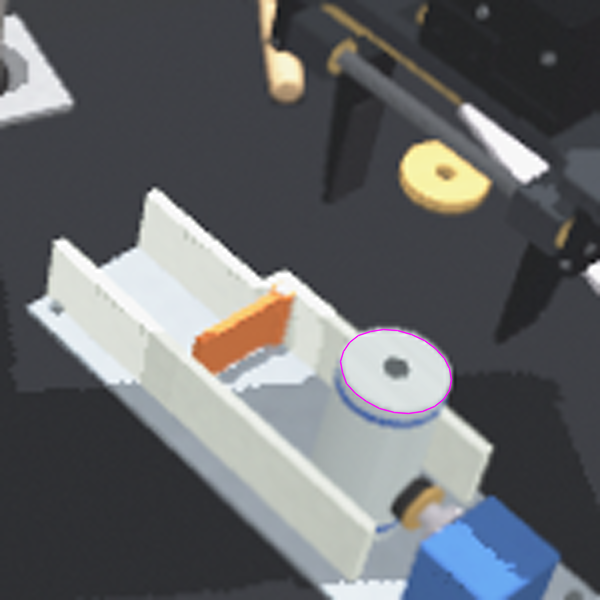

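The specimen stands upright in the bay, with its top at crop (396,371) on the predicted ring for x = 99 mm. The flap is shut and the gripper is clear.

```bash
python3 -c "
from bench import job_done
print(job_done())"
```

```text
the job is handed in; nothing more can be done
None
```

The job is handed in, with no verdict returned: the dummy specimen was pushed through the flap, held on the load-cell pad at about 9.7 N (wrist reading) for 1.5 s, and left standing about 99 mm past the closed flap.

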